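# Eject a cast tube plate from its mould and lay it in the empty tray

## Robot

A 6-joint arm with a two-finger parallel gripper is mounted at the origin on the work surface. World frame = base frame: x ahead of the robot, y to its left, z up, the work surface at z = 0. Lengths are in m, angles in rad, forces in N, time in s.
With the tool pointing down it reaches from about 0.35 to 0.775 m from the base axis. Payload 5.5 kg.
Tool frame: the origin (TCP) lies midway between the tips of the shut fingers; the grasp point (between the pads) lies 19 mm behind it; z points along the fingers, y is the line along which they close (so a half turn about z gives the same grasp; the last joint's range is limited). The gripper opens to 85 mm and grips with 20 to 120 N. Pads are 22 mm wide; open, the fingers measure 114 mm over their backs; the gripper's body (76 mm by 85 mm) begins 54 mm behind the grasp point. The pads swing forward as they close: fully open they stand 13 mm farther back than shut.
Start: joints at [1.162, 0.313, 0.046, 1.304, 0, 1.431], TCP at [0.153, 0.554, 0.231] pointing down, gripper open.
Joint ranges: [-2.76, 2.76], [-0.86, 1.69], [-1.03, 1.26], [-2.2, 2.34], [-1.47, 1.5], [-3.14, 3.14]. Speed limits (rad/s): [2.57, 2.57, 3.14, 3.14, 3.14, 3.14].

## Interface

Orientations are given as a unit quaternion [w, x, y, z].
In Python, from workcell import get_state, read_camera, camera_info, hand_in, recognise gives the robot as it stands.
- The arm moves only by the tool arm_command, never from a script. Its argument "moves" is one flat list of numbers, 7 for each row, row after row: the opening, from -1 (shut) to 1 (fully open), then the shift along the tool's x, y, z in mm, then the turn, a rotation vector about the tool's x, y, z in rad. A call has 1 to 8 rows; each row shifts and turns the commanded pose from where the row before left it, along the tool's axes as they then stand; what a row does not reach is not made up. A row lasts 1/8 s, in which the tool goes at most 62.5 mm and 10.7 degrees, less where a joint would pass 70% of its speed; a pose out of reach is approached as far as the arm can. A call with a gripper value outside its range is refused whole. The fingers move at their own pace and stop on an object; "newtons" is the grip in N (left out, the last holds). Time passes only in rows, so rows that do not move let the fingers close. It gives the time, the measured TCP pose, the force, the opening and the grip force at its end, in the units of the state.
- get_state(): the state, without advancing time (a new reading comes with each control period).
- read_camera(name): name is "scene" or "top"; returns (picture, depth): 420x560x3 uint8, blue, green, red; 420x560 float32, m along the optical axis (not along the pixel's ray), 0 where there is no reading.
- camera_info(name): a dict with "fovy" (degrees; the focal length in pixels is half the picture's height over the tangent of half this angle, whatever the lens; pixels are square), "cx", "cy" (the principal point, pixels), "eye" and "orientation" of the camera in the world. Camera axes: x right, y down, z forward; pixel columns grow to the right and rows downward; lengths in m; the calibration is good to about 2 mm. A picture is of the moment at which its call begins. camera_info takes no time and is no camera call.
- hand_in(): hands the job in; it is judged then, once.
Trained networks look in the newest picture that a camera, given by its name, has taken for a name from the list of things; names that differ only in an ending like _2 or _b are one class to them, and where a whole thing is asked for, a point or a joint stands for the part that bears it (a point fixed in the world has none). Each returns a list of dicts, best first, with "confidence" (0 to 1); they miss things now and then, are a little off and sometimes report something else, mostly with a low value. They report only what shows in the picture. A call takes as long as a camera call. They do not tell look-alikes from the thing itself.
- recognise(camera, label): "point" ([column, row] in pixels, amid what is visible of it).
The state is a dict: "clock": time; "joint_pos": joint angles; "qvel": joint speeds; "tau": joint torques, N m; "tcp_pos": TCP position; "orientation": TCP orientation; "wrist_force": force on the tool from outside, world axes, zero at the start; "ft_torque": the same for the moment, N m; "finger_gap": finger opening in m; "grip_force": force on a finger pad.
Only numpy, scipy, OpenCV 4.12 (cv2) and the standard library are available. Lean on these libraries where they do the work, as an engineer would, in place of code of your own. Each camera call takes 0.05 s, during which the arm holds its last target. There are 200 camera calls.

## Task

Get the freshly cast tube plate out of its mould: press the mould's ejector lever all the way down to its stop, without forcing it, so that one end of the plate is lifted out of the cavity, then take the plate by that raised end, lift it out and lay it flat, wells up, in the tray that is empty, without dropping it. Leave the older plate in the other tray and the bottle, dish stack and jar where they are.

Things in the scene. Friction and masses are not known exactly. Their poses are not given: they have to be found in the camera images.
- mould: Fixed dark steel casting mould, block 150 x 84 x 65 mm (x, y, z). Origin: centre of its underside, on the bench; x along its length, z up. Open cavity 126 x 55 mm, centred, 20 mm deep: floor at z = 45 mm, rim at z = 65 mm. Ejector lever at the -x end; it lifts the part's +x end. Two upright pivot cheeks at x = -98 to -72 mm reach z = 70 mm.
- ejector (a joint): Ejector lever, rad: 0 = up (start), 0.60 = down on its rigid stop. Hinged at mould x = -85, z = 60 mm, axis along mould y, arm pointing to -x: 0.30 rad above level at 0, as much below at 0.60. It needs about 7 to 13 N down on the paddle to move (far more at the stop) and stays where it is left. It raises the lifting bar 70 mm per rad (42 mm in all).
- paddle (a point): Centre of the top face of the lever's paddle (34 mm along the lever, 36 mm wide, dark steel), where to press down. It starts about 85 mm above the bench and goes about 39 mm almost straight down (a small arc) to the stop, which is felt as a sharp rise in force; bear on it with less than 50 N.
- bar_top (a point): Centre of the top of the lifting bar (10 mm along the mould's x, 34 mm across), at mould x = 45 mm; at the start it is level with the cavity floor under the casting.
- casting: The fresh tube plate: rigid white resin block 120 x 50 x 18 mm (x, y, z), 0.10 to 0.19 kg, ten round wells marked on its top. Origin: centre of its underside; z out of its top. It starts in the cavity, its x along the mould's x, its top 2 mm below the rim, gaps of 2 to 3 mm all round. Lever down: its +x end is raised and it rests tilted about 0.41 rad. Level it before laying it down.
- raised_end (a point): Point of the casting 38 mm from its centre towards its +x end, in the middle of its width and thickness: where to grip it across its 50 mm width once that end is raised (its underside is then about 18 mm above the mould's rim).
- tray_empty: The empty one of two alike fixed steel trays, 158 x 124 x 14 mm (x, y, z), walls and floor 4 mm thick, so 150 x 116 mm inside. Origin: centre of its underside, on the bench; x along its length. Its floor is at z = 4 mm.
- tray_used: The other, alike tray, in which an older plate lies. The two trays may stand either way round, left or right.
- old_casting: Older plate, the same as the casting, lying flat in tray_used; leave it there. Origin: centre of its underside.
- bottle: Bystander: clear bottle with blue cap, 60 mm across, 120 mm tall. Origin: centre of its underside.
- dishes: Bystander: stack of dishes, 90 mm across, 67 mm tall. Origin: centre of its underside.
- jar: Bystander: glass jar with yellow cap, 66 mm across, 100 mm tall. Origin: centre of its underside.
Not all that is in view belongs to the job. Leave any turquoise look-alike of the casting alone.

How it is judged:
On the way, in this order (a step that is already met when the one before it is completed fails the run):
1. the ejector lever is pressed down to its stop (at least 0.56 rad) while the plate is still in the mould, and its end is raised (tilted over 0.3 rad) (value of joint ejector above 0.56 rad and angle between casting's own z axis and vertical above 0.3 rad and z of casting in the frame of mould below 0.09 m and horizontal distance between casting and mould below 0.03 m), for 0.2 s.
2. the plate is held in the fingers, lifted clear of the mould (its centre over 100 mm above the bench) (height (world z) of casting above 0.1 m and contact force between casting and the fingers above 0.5 N), for 0.1 s.
At the end, for the whole second after the job is handed in: Plate released, at rest, flat in the empty tray (within 0.06 rad of level, wells up, centre within 25 mm along and 40 mm across of the tray centre, on its floor); lever still down (over 0.5 rad); older plate within 15 mm, bottle, dishes and jar within 20 mm of their starts (x of casting in the frame of tray_empty between -0.025 and 0.025 m and y of casting in the frame of tray_empty between -0.04 and 0.04 m and z of casting in the frame of tray_empty below 0.009 m and angle between casting's own z axis and vertical below 0.06 rad and linear speed of casting below 0.02 m/s and contact force between casting and the fingers below 0.05 N and value of joint ejector above 0.5 rad and distance of old_casting from where it was at the start of the episode below 0.015 m and distance of each of bottle, dishes, jar from where it was at the start of the episode below 0.02 m); the robot touches nothing.
It fails at once if the ejector lever is forced (over 50 N on it) (contact force between ejector and the fingers above 50 N or contact force between ejector and the arm above 50 N).
It fails at once if the plate is let go of more than about 30 mm above the tray floor, or in the air over 100 mm up ((height (world z) of casting above 0.035 m and horizontal distance between casting and tray_empty below 0.08 m and contact force between casting and the fingers below 0.02 N) or (height (world z) of casting above 0.105 m and contact force between casting and the fingers below 0.02 N)).
It fails at once if the older plate is disturbed (over 15 mm) (distance of old_casting from where it was at the start of the episode above 0.015 m).
It fails at once if the bottle, dishes or jar is disturbed (over 20 mm or tipped) (distance of any of bottle, dishes, jar from where it was at the start of the episode above 0.02 m or angle between any of bottle, dishes, jar's own z axis and vertical above 0.3 rad).
It also fails if it takes over 51 s, if anything falls off the work surface, if the arm or the gripper's body presses on something with over 40 N, if the wrist force passes 120 N, or if a joint passes its speed limit or range.

## Working session

There is one attempt and no reset: what is moved stays moved. The work goes in short steps, Python scripts to look and compute and a tool call to move; the robot and the scene stay as the last step left them, time stands still between calls to the robot, and variables do not carry over. Pictures are saved under pics/ and viewed, at most 10 in all, crops included, and the job is handed in when it is done.

Besides the shell and the picture viewer there is one more tool, called after "Emit:" by a JSON object that holds its "api" and its "payload". arm_command: Moves the arm, as the interface text tells. Its arguments: {"type":"object","properties":{"moves":{"type":"array"},"newtons":{"type":"number"}},"required":["moves"]}

```bash
mkdir -p pics; cat > h.py <<'E'
import numpy as np, cv2
from scipy.spatial.transform import Rotation as R
from workcell import *
def rot(o):
    o=np.array(o,float)
    return o if o.shape==(3,3) else R.from_quat(o,scalar_first=True).as_matrix()
def K(n):
    c=camera_info(n); f=210/np.tan(np.radians(c['fovy'])/2)
    return f,c['cx'],c['cy'],np.array(c['eye']),rot(c['orientation'])
def cloud(n,depth):
    f,cx,cy,e,M=K(n); v,u=np.mgrid[:420,:560]
    P=np.stack([(u-cx)/f*depth,(v-cy)/f*depth,depth],-1)
    return P@M.T+e
def proj(n,p):
    f,cx,cy,e,M=K(n); q=(np.array(p)-e)@M
    return q[0]/q[2]*f+cx,q[1]/q[2]*f+cy
E
python3 - <<'E'
from h import *
ims=[]
for n in ("scene","top"):
    im,d=read_camera(n); np.savez(f"{n}.npz",im=im,d=d); ims.append(im); cv2.imwrite(f"pics/{n}0.png",im)
    print(n,camera_info(n)); P=cloud(n,d)
    for l in ["mould","paddle","casting","raised_end","tray_empty","tray_used","old_casting","bottle","dishes","jar"]:
        for r in recognise(n,l)[:3]:
            u,v=map(int,np.round(r['point'])); print(l,round(r['confidence'],2),u,v,np.round(P[v,u],3),round(float(d[v,u]),3))
s=get_state();print(s)
E
```

```text
scene {'fovy': 50.97555361659561, 'cx': 284.86904627027707, 'cy': 204.48254538604704, 'eye': array([1.05564466, 0.18654855, 0.77018557]), 'orientation': array([-0.21471104,  0.55564267,  0.75024357, -0.286871  ])}
mould 0.61 318 243 [0.527 0.098 0.065] 0.88
paddle 0.57 269 214 [ 0.498 -0.014  0.083] 0.907
casting 0.91 347 200 [0.354 0.126 0.021] 1.018
casting 0.75 264 186 [ 0.367 -0.072  0.02 ] 1.048
casting 0.63 335 230 [0.486 0.123 0.067] 0.9
raised_end 0.9 265 184 [ 0.359 -0.072  0.02 ] 1.054
raised_end 0.74 345 202 [0.361 0.123 0.02 ] 1.015
raised_end 0.71 428 202 [0.303 0.306 0.019] 1.018
tray_empty 0.74 201 278 [ 0.638 -0.116  0.004] 0.895
tray_used 0.68 310 332 [0.689 0.126 0.011] 0.81
old_casting 0.63 313 320 [0.67  0.127 0.021] 0.815
bottle 0.89 124 182 [ 0.502 -0.349  0.081] 0.97
dishes 0.78 447 253 [0.481 0.345 0.07 ] 0.859
jar 0.82 470 332 [0.653 0.384 0.094] 0.723
top {'fovy': 45.429181938436315, 'cx': 286.3122584809646, 'cy': 213.58376212089777, 'eye': array([0.230053  , 0.02895838, 1.39979977]), 'orientation': array([-0.05974225,  0.71268105, -0.69516117,  0.07257778])
[... 859 characters left out ...]
.097] 1.344
{'clock': 1.1, 'joint_pos': array([1.16240755e+00, 3.13247335e-01, 4.61386097e-02, 1.30359592e+00,
       7.97050628e-06, 1.43118064e+00]), 'qvel': array([ 0.00049067,  0.00025286, -0.00162259,  0.00043291, -0.00133543,
        0.00079249]), 'tau': array([-5.95083918e-06, -4.80481946e+01,  2.98815608e+01,  5.43741644e-04,
       -5.59856221e-05,  4.90508626e-06]), 'tcp_pos': array([0.15273094, 0.55440889, 0.23131205]), 'orientation': array([8.56763405e-06, 1.33982412e-01, 9.90983709e-01, 4.52102229e-05]), 'wrist_force': array([ 0.18887625, -0.45216947, -0.19783313]), 'ft_torque': array([ 0.0190021 , -0.00599548, -0.01642852]), 'grip_force': 0.0, 'finger_gap': 0.08533498408544085}
```

View pics/scene0.png

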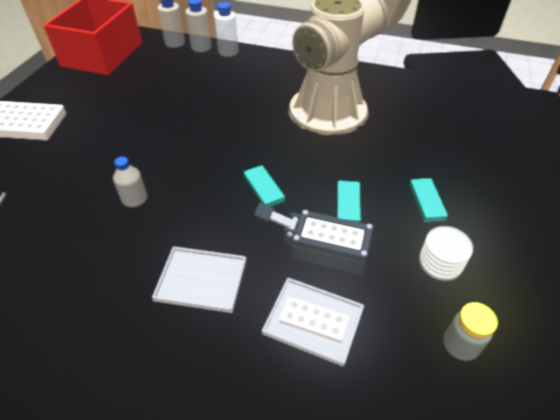

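View pics/top0.png

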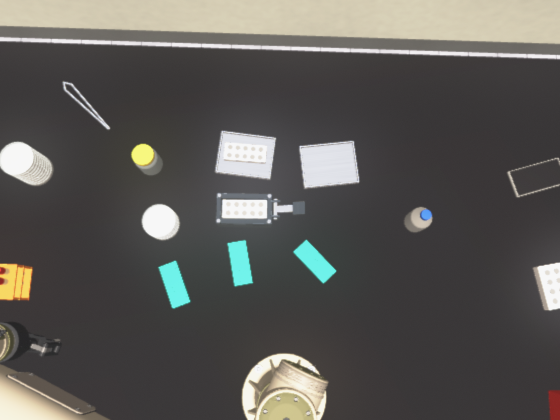

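The scene view shows the white plate in the dark mould at (333,233), the lever paddle at (265,212), the empty tray at (201,278), and the used tray with the older plate at (314,320). In the top view these are at (245,209), (298,208), (328,164) and (246,155).
Candidates for the casting (scene pixels):
- Turquoise blocks at (264,186), (348,200) and (428,200): look-alikes.
- White plate at (314,320): the older plate, in the used tray.
- White plate at (333,233): it sits in the mould beside the lever, so it is the one meant.

Next I measure poses and make one crop to confirm.

```bash
python3 - <<'E'
from h import *
def rect(X): 
    (c,s,a)=cv2.minAreaRect((X*1000).astype(np.float32)); return np.round(c,1),np.round(s,1),round(a,1)
crops=[]
for n in ("scene","top"):
    z=np.load(n+".npz"); im,d=z['im'],z['d']; P=cloud(n,d)
    g=im.min(2); 
    def comp(name,pt,mask):
        k,lab=cv2.connectedComponents(mask.astype(np.uint8)); l=lab[pt[1],pt[0]]
        if l==0:
            ys,xs=np.nonzero(mask); i=np.argmin((xs-pt[0])**2+(ys-pt[1])**2); l=lab[ys[i],xs[i]]
        m=lab==l; X=P[m]; print(n,name,m.sum(),rect(X[:,:2]),"z med",np.round(np.percentile(X[:,2],[10,50,90]),4),"mean",np.round(X.mean(0),4))
    box=lambda x0,x1,y0,y1:(P[...,0]>x0)&(P[...,0]<x1)&(P[...,1]>y0)&(P[...,1]<y1)
    Z=P[...,2]
    pc=(333,233) if n=="scene" else (245,209)
    po=(314,320) if n=="scene" else (246,155)
    pp=(265,212) if n=="scene" else (298,208)
    pt=(201,278) if n=="scene" else (328,164)
    comp("casting",pc,(g>120)&(Z>.05)&(Z<.08)&box(.43,.56,.0,.2))
    comp("mouldtop",pc,(Z>.052)&(Z<.085)&box(.4,.6,.035,.25))
    comp("paddle",pp,(Z>.06)&(Z<.11)&box(.4,.6,-.08,.005))
    comp("old",po,(g>150)&(Z>.012)&(Z<.035)&box(.55,.78,.03,.23))
    comp("tray",pt,(g>75)&box(.52,.78,-.24,.02))
    x,y=(250,190) if n=="scene" else (210,180)
    crops.append(cv2.resize(im[y:y+75,x:x+130],None,fx=5,fy=4,interpolation=cv2.INTER_CUBIC))
cv2.imwrite("pics/crop.png",np.vstack(crops))
E
```

```text
scene casting 1347 (array([497.9, 113.7]), array([ 70.6, 137.1]), 1.9) z med [0.0622 0.0641 0.066 ] mean [0.4937 0.1177 0.064 ]
scene mouldtop 2749 (array([492.2, 114.9]), array([ 88.5, 159.8]), 0.5) z med [0.0611 0.0647 0.0672] mean [0.4976 0.1174 0.0643]
scene paddle 321 (array([495. , -19.5]), array([37., 48.]), 2.8) z med [0.0755 0.0843 0.0894] mean [ 0.497  -0.0215  0.0833]
scene old 1739 (array([664.7, 126. ]), array([120.2,  51.8]), 87.5) z med [0.0203 0.0228 0.0244] mean [0.6674 0.1271 0.0223]
scene tray 4737 (array([ 633.9, -119.6]), array([139.8, 169.6]), 7.5) z med [0.0028 0.0053 0.013 ] mean [ 0.64   -0.1156  0.0061]
top casting 901 (array([495.1, 116.6]), array([137.1,  67.9]), 85.3) z med [0.0579 0.0618 0.0657] mean [0.4935 0.1196 0.0616]
top mouldtop 1721 (array([496. , 116.6]), array([ 85.3, 162.4]), 0.7) z med [0.0587 0.0628 0.0668] mean [0.4949 0.1191 0.0627]
top paddle 198 (array([497.5, -17.7]), array([36.6, 42.6]), 1.1) z med [0.0761 0.0832 0.0887] mean [ 0.4971 -0.0206  0.0826]
top old 727 (array([668. , 129.4]), array([120.3,  52.9]), 88.3) z med [0.0174 0.0212 0.0253] mean [0.6669 0.1292 0.0212]
top tray 2576 (array([ 645.6, -112.2]), array([135.9, 168.2]), 7.9) z med [-0.001   0.0035  0.0103] mean [ 0.6436 -0.1117  0.004 ]
```

View pics/crop.png

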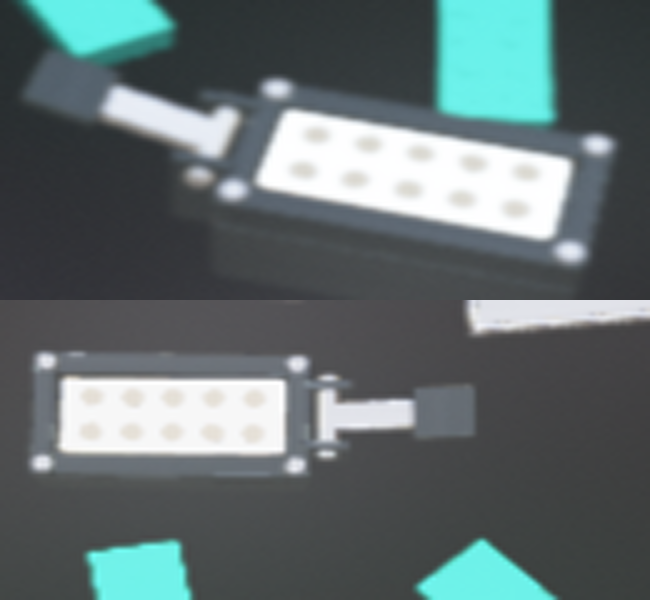

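The crop confirms it: the white ten-well plate sits in the mould, lever at the mould's left end in the scene view. It is distinct from the turquoise blocks and from the older plate. The mould x axis runs about along world +y, with the paddle near (0.497, -0.027, 0.083). I'm moving there now.

Emit:
{"api": "arm_command", "payload": {"moves": [-1,-40,-39,0,0,0,0,-1,-40,-39,0,0,0,0,-1,-40,-39,0,0,0,0,-1,-40,-39,0,0,0,0,-1,-40,-39,0,0,0,0,-1,-40,-39,0,0,0,0,-1,-40,-39,10,0,0,0,-1,-40,-39,10,0,0,0], "newtons": 90}}

```text
clock: 2.1
tcp_pos: [0.3793, 0.1671, 0.2115]
orientation: [0.001, 0.134, 0.991, 0.0]
wrist_force: [0.6, 0.7, -0.5]
finger_gap: -0.0001
grip_force: 0.0
```

Emit:
{"api": "arm_command", "payload": {"moves": [-1,0,0,0,0,0,0.18,-1,0,0,0,0,0,0.18,-1,0,0,0,0,0,0.18,-1,0,0,0,0,0,0.18,-1,0,0,0,0,0,0.18,-1,0,0,0,0,0,0.18,-1,0,0,0,0,0,0.18,-1,0,0,0,0,0,0]}}

```text
clock: 3.1
tcp_pos: [0.3784, 0.1686, 0.2114]
orientation: [0.0, 0.691, 0.722, 0.0]
wrist_force: [0.3, 0.2, 0.7]
finger_gap: 0.0
grip_force: 0.0
```

```bash
cat >> h.py <<'E'
def go(t):
    s=get_state(); M=rot(s['orientation']); print(s['clock'],'tcp',s['tcp_pos'].round(4),'R',M.round(3).tolist(),'F',s['wrist_force'].round(1),s['finger_gap'].round(4))
    print('tool shift mm',(M.T@(np.array(t)-s['tcp_pos'])*1000).round(1))
E
python3 - <<'E'
from h import *
go([.497,-.027,.1])
for n,pt in (("top",(299,208)),("scene",(265,212))):
    z=np.load(n+".npz"); P=cloud(n,z['d']); g=z['im'].max(2); Z=P[...,2]
    m=(Z>.07)&(Z<.1)&(g<130)&(P[...,1]<.0)&(P[...,1]>-.08)&(abs(P[...,0]-.5)<.05); m=cv2.erode(m.astype(np.uint8),np.ones((2,2)))>0
    X=P[m]; print(n,m.sum(),X.min(0).round(3),X.max(0).round(3),X.mean(0).round(4))
    m=(z['im'].min(2)>75)&(P[...,0]>.52)&(P[...,0]<.78)&(P[...,1]<.02)&(P[...,1]>-.24)
    k,l=cv2.connectedComponents(m.astype(np.uint8)); m=l==np.bincount(l[m]).argmax()
    hull=cv2.convexHull(np.argwhere(m)[:,::-1].astype(np.int32)); q=cv2.approxPolyDP(hull,6,True)[:,0]
    # tray rim corners at z=.014
    f,cx,cy,e,M=K(n); W=[]
    for u,v in q:
        r=M@[(u-cx)/f,(v-cy)/f,1]; W.append((e+r*(.014-e[2])/r[2])[:2])
    print(np.round(W,3).tolist(),np.mean(W,0).round(4))
E
```

```text
Traceback (most recent call last):
  File "h.py", line 18, in go
    s=get_state(); M=rot(s['orientation']); print(s['clock'],'tcp',s['tcp_pos'].round(4),'R',M.round(3).tolist(),'F',s['wrist_force'].round(1),s['finger_gap'].round(4))
                                                                                                                                               ^^^^^^^^^^^^^^^^^^^^^
AttributeError: 'float' object has no attribute 'round'
```

```bash
sed -i "s/s\['finger_gap'\].round(4)/round(s['finger_gap'],4)/" h.py
python3 - <<'E'
from h import *
go([.497,-.027,.1])
for n in ("top","scene"):
    z=np.load(n+".npz"); P=cloud(n,z['d']); g=z['im'].max(2); Z=P[...,2]
    m=(Z>.07)&(Z<.1)&(g<130)&(P[...,1]<.0)&(P[...,1]>-.08)&(abs(P[...,0]-.5)<.05); m=cv2.erode(m.astype(np.uint8),np.ones((2,2)))>0
    X=P[m]; print(n,m.sum(),X.min(0).round(3),X.max(0).round(3),X.mean(0).round(4))
    m=(z['im'].min(2)>75)&(P[...,0]>.52)&(P[...,0]<.78)&(P[...,1]<.02)&(P[...,1]>-.24)
    k,l=cv2.connectedComponents(m.astype(np.uint8)); m=l==np.bincount(l[m]).argmax()
    hull=cv2.convexHull(np.argwhere(m)[:,::-1].astype(np.int32)); q=cv2.approxPolyDP(hull,6,True)[:,0]
    f,cx,cy,e,M=K(n); W=[]
    for u,v in q:
        r=M@[(u-cx)/f,(v-cy)/f,1]; W.append((e+r*(.014-e[2])/r[2])[:2])
    print(np.round(W,3).tolist(),np.mean(W,0).round(4))
E
```

```text
3.1 tcp [0.3784 0.1686 0.2114] R [[-0.044, 0.999, 0.0], [0.999, 0.044, 0.0], [0.0, 0.0, -1.0]] F [0.3 0.2 0.7] 0.0
tool shift mm [-200.7  109.8  111.4]
top 139 [ 0.479 -0.039  0.074] [ 0.513 -0.012  0.094] [ 0.4957 -0.0259  0.0845]
[[0.59, -0.199], [0.565, -0.039], [0.693, -0.022], [0.716, -0.182]] [ 0.641  -0.1104]
scene 200 [ 0.479 -0.04   0.075] [ 0.514 -0.011  0.092] [ 0.4983 -0.0259  0.0855]
[[0.568, -0.043], [0.697, -0.026], [0.711, -0.187], [0.588, -0.204]] [ 0.641  -0.1149]
```

Emit:
{"api": "arm_command", "payload": {"moves": [-1,-40,22,15,0,0,0,-1,-40,22,20,0,0,0,-1,-40,22,20,0,0,0,-1,-40,22,20,0,0,0,-1,-40,22,20,0,0,0,-1,0,0,16,0,0,0,-1,0,0,0,0,0,0,-1,0,0,0,0,0,0]}}

```text
clock: 4.1
tcp_pos: [0.4967, -0.0263, 0.1008]
orientation: [0.0, 0.691, 0.723, 0.0]
wrist_force: [-0.6, 0.1, -0.2]
finger_gap: 0.0002
grip_force: 0.0
```

Emit:
{"api": "arm_command", "payload": {"moves": [-1,0,0,5,0,0,0,-1,0,0,4,0,0,0,-1,0,0,3,0,0,0,-1,0,0,2,0,0,0]}}

```text
clock: 4.6
tcp_pos: [0.4968, -0.0268, 0.0867]
orientation: [0.0, 0.692, 0.722, -0.0]
wrist_force: [-2.9, -1.7, 6.6]
finger_gap: -0.0003
grip_force: 2.9
```

Emit:
{"api": "arm_command", "payload": {"moves": [-1,0,0,2,0,0,0,-1,0,0,2,0,0,0]}}

```text
clock: 4.85
tcp_pos: [0.497, -0.0275, 0.0831]
orientation: [0.001, 0.692, 0.722, -0.001]
wrist_force: [-2.7, -3.4, 6.2]
finger_gap: -0.0001
grip_force: 3.0
```

Emit:
{"api": "arm_command", "payload": {"moves": [-1,0,0,3,0,0,0,-1,0,0,3,0,0,0,-1,0,0,3,0,0,0,-1,0,0,3,0,0,0,-1,0,0,3,0,0,0]}}

```text
clock: 5.48
tcp_pos: [0.4978, -0.0283, 0.0684]
orientation: [0.002, 0.692, 0.722, -0.001]
wrist_force: [-2.1, -5.6, 7.3]
finger_gap: 0.0001
grip_force: 3.4
```

Emit:
{"api": "arm_command", "payload": {"moves": [-1,0,0,3,0,0,0,-1,0,0,3,0,0,0,-1,0,0,2,0,0,0]}}

```text
clock: 5.85
tcp_pos: [0.4978, -0.0286, 0.0605]
orientation: [0.002, 0.692, 0.721, -0.001]
wrist_force: [-0.3, -5.7, 8.3]
finger_gap: 0.0001
grip_force: 4.1
```

Emit:
{"api": "arm_command", "payload": {"moves": [-1,0,0,1,0,0,0,-1,0,0,1,0,0,0,-1,0,0,1,0,0,0]}}

```text
clock: 6.22
tcp_pos: [0.4979, -0.0285, 0.0575]
orientation: [0.002, 0.692, 0.721, -0.001]
wrist_force: [-1.5, -6.2, 6.7]
finger_gap: 0.0005
grip_force: 4.0
```

Emit:
{"api": "arm_command", "payload": {"moves": [-1,0,0,1.5,0,0,0,-1,0,0,1.5,0,0,0,-1,0,0,1,0,0,0]}}

```text
clock: 6.6
tcp_pos: [0.4978, -0.0283, 0.0534]
orientation: [0.002, 0.692, 0.721, -0.0]
wrist_force: [-1.7, -4.8, 7.6]
finger_gap: -0.0003
grip_force: 3.9
```

Emit:
{"api": "arm_command", "payload": {"moves": [-1,0,0,1,0,0,0,-1,0,0,1,0,0,0]}}

```text
clock: 6.85
tcp_pos: [0.4978, -0.028, 0.0514]
orientation: [0.002, 0.692, 0.722, -0.0]
wrist_force: [-2.1, -3.0, 6.8]
finger_gap: 0.0
grip_force: 3.9
```

Emit:
{"api": "arm_command", "payload": {"moves": [-1,0,0,1,0,0,0]}}

```text
clock: 6.98
tcp_pos: [0.4978, -0.0279, 0.0504]
orientation: [0.002, 0.692, 0.722, -0.0]
wrist_force: [-1.3, -3.2, 6.8]
finger_gap: -0.0001
grip_force: 3.8
```

Emit:
{"api": "arm_command", "payload": {"moves": [-1,0,0,0.5,0,0,0]}}

```text
clock: 7.1
tcp_pos: [0.4978, -0.0278, 0.0499]
orientation: [0.002, 0.692, 0.722, -0.0]
wrist_force: [-1.7, -2.7, 8.6]
finger_gap: -0.0002
grip_force: 3.7
```

Emit:
{"api": "arm_command", "payload": {"moves": [-1,0,0,0.7,0,0,0,-1,0,0,0.7,0,0,0]}}

```text
clock: 7.35
tcp_pos: [0.4978, -0.0276, 0.0485]
orientation: [0.002, 0.692, 0.722, 0.0]
wrist_force: [-1.7, -2.3, 10.4]
finger_gap: -0.0
grip_force: 4.9
```

Emit:
{"api": "arm_command", "payload": {"moves": [-1,0,0,0.7,0,0,0]}}

```text
clock: 7.48
tcp_pos: [0.4979, -0.0276, 0.0483]
orientation: [0.002, 0.692, 0.722, 0.0]
wrist_force: [-4.0, -2.9, 15.7]
finger_gap: -0.0001
grip_force: 7.7
```

Emit:
{"api": "arm_command", "payload": {"moves": [-1,0,0,0.5,0,0,0]}}

```text
clock: 7.6
tcp_pos: [0.4979, -0.0276, 0.0482]
orientation: [0.002, 0.692, 0.722, 0.0]
wrist_force: [-4.0, -2.4, 18.1]
finger_gap: -0.0004
grip_force: 8.9
```

The force rises and the motion stops, so this is the stop. I'll hold briefly and look.

Emit:
{"api": "arm_command", "payload": {"moves": [-1,0,0,0.5,0,0,0,-1,0,0,0,0,0,0,-1,0,0,0,0,0,0]}}

```text
clock: 7.98
tcp_pos: [0.498, -0.0276, 0.0482]
orientation: [0.002, 0.692, 0.722, 0.0]
wrist_force: [-5.7, -2.6, 18.9]
finger_gap: 0.0001
grip_force: 9.3
```

Emit:
{"api": "arm_command", "payload": {"moves": [-1,0,0,-10,0,0,0,-1,0,0,-45,0,0,0,-1,0,0,-60,0,0,0,-1,0,0,-50,0,0,0,1,0,0,0,0,0,0]}}

```text
clock: 8.6
tcp_pos: [0.4994, -0.027, 0.2151]
orientation: [0.004, 0.692, 0.722, 0.002]
wrist_force: [0.3, -0.8, -0.3]
finger_gap: 0.0172
grip_force: 0.0
```

```bash
python3 - <<'E'
from h import *
ims=[];A=[]
for n in ("scene","top"):
    im,d=read_camera(n); P=cloud(n,d); g=im.min(2); Z=P[...,2]
    m=(g>110)&(Z>.05)&(Z<.14)&(abs(P[...,0]-.495)<.04)&(P[...,1]>.055)&(P[...,1]<.2)
    m=cv2.erode(m.astype(np.uint8),np.ones((3,3)))>0
    X=P[m]; c=np.median(X,0)
    for _ in range(6):
        u,s,v=np.linalg.svd(X-X.mean(0),full_matrices=False); k=abs((X-X.mean(0))@v[2])<.004 ; X=X[k]
    nn=v[2]*np.sign(v[2][2]); print(n,len(X),X.mean(0).round(4),'normal',nn.round(3),'tilt',np.arccos(nn[2]).round(3),'axis',v[0].round(3),X.min(0).round(3),X.max(0).round(3))
    x,y=(230,170) if n=="scene" else (200,170)
    ims.append(cv2.resize(im[y:y+100,x:x+160],None,fx=4,fy=3,interpolation=cv2.INTER_CUBIC))
cv2.imwrite("pics/b.png",np.vstack(ims)); go([.494,.155,.2])
E
```

```text
scene 680 [0.4937 0.1082 0.084 ] normal [ 0.112 -0.362  0.925] tilt 0.389 axis [ 0.185 -0.907 -0.377] [0.469 0.057 0.061] [0.52  0.17  0.111]
top 486 [0.4956 0.1278 0.0894] normal [ 0.018 -0.379  0.925] tilt 0.389 axis [-0.115  0.918  0.378] [0.47  0.08  0.068] [0.521 0.173 0.109]
8.7 tcp [ 0.4968 -0.0265  0.2109] R [[-0.042, 0.999, 0.001], [0.999, 0.042, 0.0], [-0.0, 0.001, -1.0]] F [ 0.3  0.7 -0.7] 0.0321
tool shift mm [181.5   4.8  10.9]
```

View pics/b.png

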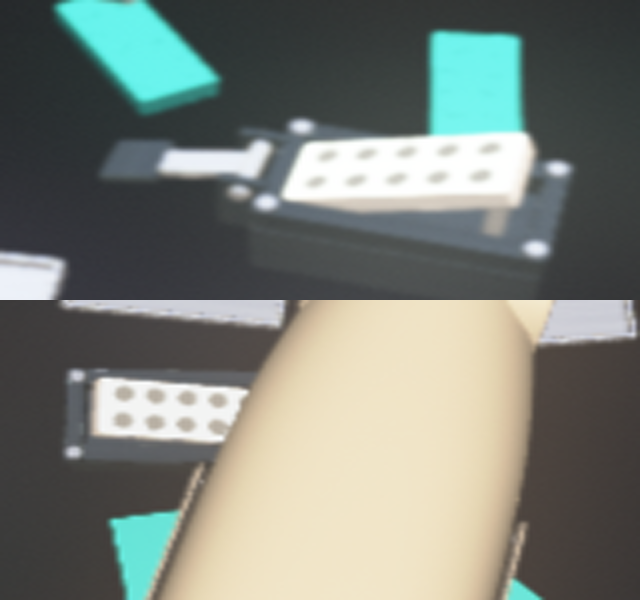

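The lever is down and the plate's far end is raised: scene half of the crop, plate centre about (405,165), raised end about (515,165). The arm hides part of it in the top view. I'll check the lever angle and the plate plane more carefully.

```bash
python3 - <<'E'
from h import *
z0=np.load("scene.npz")
im,d=read_camera("scene")
def plane(X,t):
    for _ in range(8):
        c=X.mean(0); v=np.linalg.svd(X-c,full_matrices=False)[2][2]; v=v*np.sign(v[2]); X=X[abs((X-c)@v)<t]
    return len(X),c.round(4),v.round(3)
for tag,I,D in (("before",z0['im'],z0['d']),("now",im,d)):
    P=cloud("scene",D); Z=P[...,2]; x,y=P[...,0],P[...,1]
    m=(I.max(2)<130)&(abs(x-.497)<.02)&(y<-.006)&(y>-.05)&(Z>.03)&(Z<.1)
    m=cv2.erode(m.astype(np.uint8),np.ones((3,3)))>0
    print(tag,"paddle",plane(P[m],.004))
    m=(I.min(2)>60)&(abs(x-.497)<.008)&(y>-.008)&(y<.03)&(Z>.04)&(Z<.1); 
    print("arm",m.sum(),np.polyfit(y[m],Z[m],1).round(3), P[m].mean(0).round(4))
    m=(I.min(2)>90)&(abs(x-.494)<.045)&(y>.05)&(y<.2)&(Z>.05)&(Z<.13); m=cv2.erode(m.astype(np.uint8),np.ones((3,3)))>0
    print("cast",plane(P[m],.004))
    X=P[m]; 
    for a in np.arange(.065,.17,.02):
        k=abs(X[:,1]-a)<.005; print(round(a,3),k.sum(),np.median(X[k],0).round(4),end=' ')
    print()
E
```

```text
before paddle (158, array([ 0.4978, -0.0273,  0.0862]), array([0.   , 0.282, 0.959]))
arm 136 [-0.303  0.075] [0.4977 0.0112 0.0713]
cast (1581, array([0.4945, 0.1218, 0.0646]), array([-0.017, -0.005,  1.   ]))
0.065 105 [0.4945 0.0651 0.0644] 0.085 117 [0.4969 0.085  0.0643] 0.105 111 [0.4902 0.1051 0.0643] 0.125 131 [0.4945 0.1251 0.0647] 0.145 128 [0.4911 0.145  0.0645] 0.165 139 [0.4941 0.1651 0.0646] 
now paddle (121, array([ 0.4989, -0.0288,  0.0472]), array([ 0.042, -0.301,  0.953]))
arm 112 [0.349 0.053] [0.498  0.0106 0.0568]
cast (451, array([0.502 , 0.0859, 0.0736]), array([ 0.174, -0.244,  0.954]))
0.065 127 [0.4952 0.0651 0.0659] 0.085 130 [0.5041 0.0847 0.0733] 0.105 124 [0.5023 0.1046 0.083 ] 0.125 129 [0.5057 0.1247 0.091 ] 0.145 129 [0.505  0.1453 0.0998] 0.165 154 [0.5084 0.1648 0.1055]
```

The lever sits at slope -0.306, so it is at the stop. The plate is tilted about 0.40 rad and its top at y=0.145 is at z≈0.099. I'm moving to the tilted pre-grasp.

Emit:
{"api": "arm_command", "payload": {"moves": [1,50,1,4,0,0,0,1,50,1,4,0,0,0,1,50,1,4,0,0,0,1,0,0,0,0,0,0.02,1,0,0,0,0,0.135,0,1,0,0,0,0,0.135,0,1,0,0,0,0,0.135,0,1,0,0,0,0,0,0]}}

```text
clock: 9.75
tcp_pos: [0.4926, 0.1208, 0.1966]
orientation: [-0.145, 0.687, 0.698, 0.139]
wrist_force: [-1.0, -0.6, -0.1]
finger_gap: 0.0857
grip_force: 0.0
```

```bash
python3 -c "
from h import *
go([.4935,.1518,.0835])"
```

```text
9.75 tcp [0.4926 0.1208 0.1966] R [[-0.014, 1.0, -0.011], [0.919, 0.017, 0.394], [0.394, -0.005, -0.919]] F [-1.  -0.6 -0.1] 0.0857
tool shift mm [-16.1   1.9 116.1]
```

Emit:
{"api": "arm_command", "payload": {"moves": [1,-16,1,36,0,0,0,1,0,0,40,0,0,0,1,0,0,20,0,0,0,1,0,0,12,0,0,0,1,0,0,8,0,0,0,1,0,0,0,0,0,0]}}

```text
clock: 10.5
tcp_pos: [0.4937, 0.1545, 0.0858]
orientation: [-0.144, 0.685, 0.7, 0.141]
wrist_force: [0.1, -0.3, 0.1]
finger_gap: 0.0855
grip_force: 0.0
```

```bash
python3 - <<'E'
from h import *
go([.4935,.1518,.0835])
im,d=read_camera("scene"); cv2.imwrite("pics/c.png",cv2.resize(im[150:290,240:430],None,fx=4,fy=4,interpolation=cv2.INTER_CUBIC))
E
```

```text
10.5 tcp [0.4937 0.1545 0.0858] R [[-0.021, 1.0, -0.009], [0.919, 0.022, 0.394], [0.394, 0.0, -0.919]] F [ 0.1 -0.3  0.1] 0.0855
tool shift mm [-3.4 -0.3  1. ]
```

View pics/c.png

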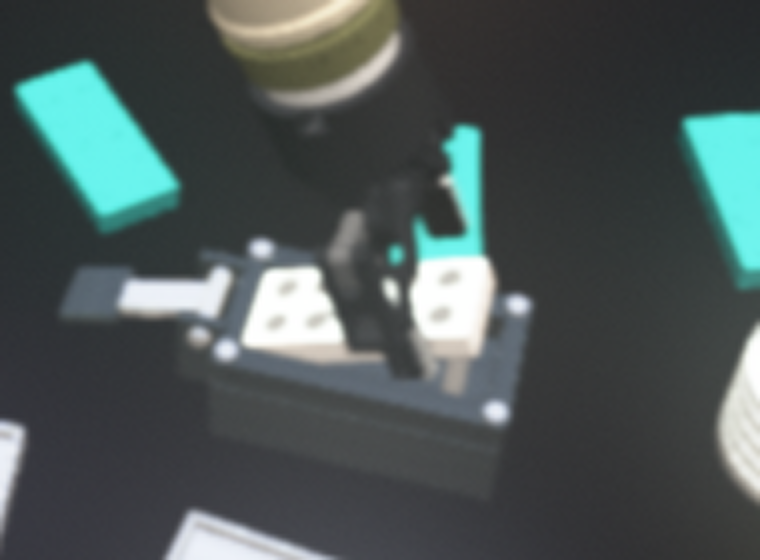

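The fingers straddle the raised half of the plate: near finger at about (400,350) in the crop, far finger at about (440,205), and the plate lies between them. Closing.

Emit:
{"api": "arm_command", "payload": {"moves": [-1,0,0,1,0,0,0,-1,0,0,0,0,0,0,-1,0,0,0,0,0,0,-1,0,0,0,0,0,0,-1,0,0,0,0,0,0,-1,0,0,0,0,0,0], "newtons": 90}}

```text
clock: 11.3
tcp_pos: [0.4941, 0.1547, 0.0854]
orientation: [-0.143, 0.685, 0.7, 0.141]
wrist_force: [-1.0, -2.6, 5.9]
finger_gap: 0.0481
grip_force: 91.9
```

Emit:
{"api": "arm_command", "payload": {"moves": [-1,4,0,-9,0,0,0,-1,8,0,-18,0,0,0,-1,12,0,-28,0,0,0,-1,12,0,-28,0,0,0,-1,8,0,-18,0,0,0,-1,0,0,0,0,0,0]}}

```text
clock: 12.05
tcp_pos: [0.4946, 0.1554, 0.1964]
orientation: [-0.143, 0.685, 0.701, 0.142]
wrist_force: [-0.5, 1.1, -1.1]
finger_gap: 0.0479
grip_force: 92.6
```

```bash
python3 - <<'E'
from h import *
im,d=read_camera("scene"); P=cloud("scene",d); go([.5,.15,.2])
m=(im.min(2)>90)&(abs(P[...,0]-.494)<.06)&(P[...,1]>.03)&(P[...,1]<.22)&(P[...,2]>.09)&(P[...,2]<.26); X=P[m]
for a in np.arange(.06,.19,.015):
    k=abs(X[:,1]-a)<.004; print(round(a,3),k.sum(),np.median(X[k],0).round(4))
cv2.imwrite("pics/d.png",cv2.resize(im[90:290,220:440],None,fx=3,fy=3,interpolation=cv2.INTER_CUBIC))
E
```

```text
12.1 tcp [0.4939 0.1554 0.1952] R [[-0.021, 1.0, -0.008], [0.919, 0.022, 0.394], [0.394, 0.001, -0.919]] F [ 0.1  0.2 -2.3] 0.0476
tool shift mm [-3.2  6.  -6.6]
0.06 57 [0.4975 0.0616 0.1741]
0.075 106 [0.5034 0.0749 0.1796]
0.09 105 [0.5045 0.0898 0.1862]
0.105 85 [0.5136 0.1049 0.1923]
0.12 53 [0.5188 0.1202 0.1974]
0.135 53 [0.5193 0.1346 0.2034]
0.15 102 [0.488  0.1505 0.2151]
0.165 121 [0.5038 0.1649 0.2185]
0.18 0 [nan nan nan]
  return _methods._mean(a, axis=axis, dtype=dtype,
  ret = um.true_divide(
```

View pics/d.png

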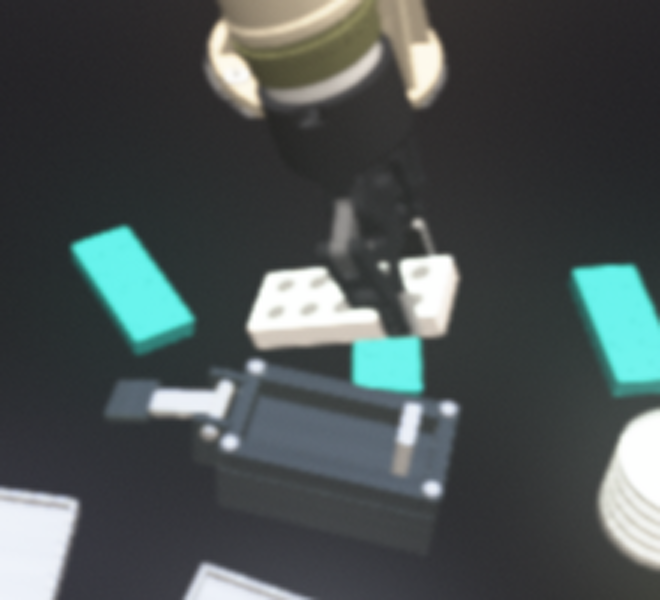

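The plate hangs in the fingers, with the same tilt and clear of the mould; the lever stays down at (160,400) in the crop. Levelling it and turning to the tray's direction.

Emit:
{"api": "arm_command", "payload": {"moves": [-1,0,0,0,0,-0.135,0,-1,0,0,0,0,-0.135,0,-1,0,0,0,0,-0.135,0,-1,0,0,0,0,0,-0.1,-1,0,0,0,0,0,0]}}

```text
clock: 12.72
tcp_pos: [0.4927, 0.1559, 0.1935]
orientation: [-0.001, 0.663, 0.749, -0.001]
wrist_force: [-0.7, -0.3, -2.3]
finger_gap: 0.0475
grip_force: 92.6
```

```bash
cat > m.py <<'E'
from h import *
import warnings
s=get_state(); M=rot(s['orientation']); T=s['tcp_pos']
im,d=read_camera("scene"); P=cloud("scene",d); Q=(P-T)@M*1000
m=(im.min(2)>90)&(abs(Q[...,1])<30)&(Q[...,0]>-130)&(Q[...,0]<60)&(Q[...,2]>-30)&(Q[...,2]<10); m=cv2.erode(m.astype(np.uint8),np.ones((2,2)))>0
X=Q[m]; print(len(X),'tool-frame min/max',np.percentile(X,[0.5,99.5],axis=0).round(1).tolist())
t=X[abs(X[:,1])<22]
for a in range(-100,30,15):
    k=abs(t[:,0]-a)<5
    if k.sum(): print(a,k.sum(),np.median(t[k],0).round(1))
E
python3 m.py; python3 -c "
from h import *
go([.641,-.1125,.2])"
```

```text
1231 tool-frame min/max [[-96.9, -23.5, -18.5], [19.8, 29.3, 0.5]]
-100 27 [-96.3   9.3 -15.2]
-85 105 [-85.4   4.2 -16.1]
-70 107 [-69.7   2.8 -16.1]
-55 103 [-54.9   1.5 -16. ]
-40 102 [-40.    1.7 -16.5]
-25 101 [-24.9   1.3 -16.4]
-10 21 [-13.7  -0.5 -16.9]
20 22 [ 19.2  12.  -16. ]
12.775 tcp [0.4928 0.1555 0.1937] R [[-0.12, 0.993, -0.002], [0.993, 0.12, -0.0], [0.0, -0.002, -1.0]] F [ 0.2  0.  -2.6] 0.0476
tool shift mm [-283.9  114.9   -6.6]
```

Emit:
{"api": "arm_command", "payload": {"moves": [-1,-25,12,0,0,0,0,-1,-40,19,0,0,0,0,-1,-40,19,0,0,0,0,-1,-40,19,0,0,0,0,-1,-40,19,0,0,0,0,-1,-40,18,0,0,0,0,-1,-20,9,0,0,0,0,-1,0,0,0,0,0,0]}}

```text
clock: 13.78
tcp_pos: [0.6377, -0.076, 0.1936]
orientation: [-0.001, 0.665, 0.747, -0.0]
wrist_force: [-0.6, -0.2, -1.9]
finger_gap: 0.0477
grip_force: 92.7
```

Emit:
{"api": "arm_command", "payload": {"moves": [-1,0,0,25,0,0,0,-1,0,0,40,0,0,0,-1,0,0,40,0,0,0,-1,0,0,30,0,0,0,-1,0,0,15,0,0,0,-1,0,0,0,0,0,0]}}

```text
clock: 14.52
tcp_pos: [0.6365, -0.0731, 0.0441]
orientation: [-0.001, 0.663, 0.749, -0.0]
wrist_force: [0.5, 0.1, -1.0]
finger_gap: 0.0476
grip_force: 92.7
```

```bash
python3 m.py; python3 - <<'E'
from h import *
go([.636,-.074,.0075])
im,d=read_camera("scene"); cv2.imwrite("pics/e.png",cv2.resize(im[170:350,130:330],None,fx=3,fy=3,interpolation=cv2.INTER_CUBIC))
E
```

```text
941 tool-frame min/max [[-95.8, -25.3, -19.4], [21.1, 25.5, 0.4]]
-100 15 [-95.5   6.4 -15.6]
-85 111 [-85.    2.6 -16.2]
-70 103 [-70.    3.3 -16.2]
-55 100 [-54.9   2.1 -16.2]
-40 34 [-42.6  -5.4 -16.4]
-10 1 [-10.3   2.3 -17.8]
5 66 [  6.   -5.2 -16.6]
20 97 [ 19.6   0.5 -14.9]
14.575 tcp [ 0.6376 -0.0735  0.0454] R [[-0.122, 0.993, 0.0], [0.993, 0.122, 0.0], [0.0, 0.0, -1.0]] F [-0.1  0.5 -0.8] 0.047
tool shift mm [-0.4 -1.6 37.9]
```

View pics/e.png

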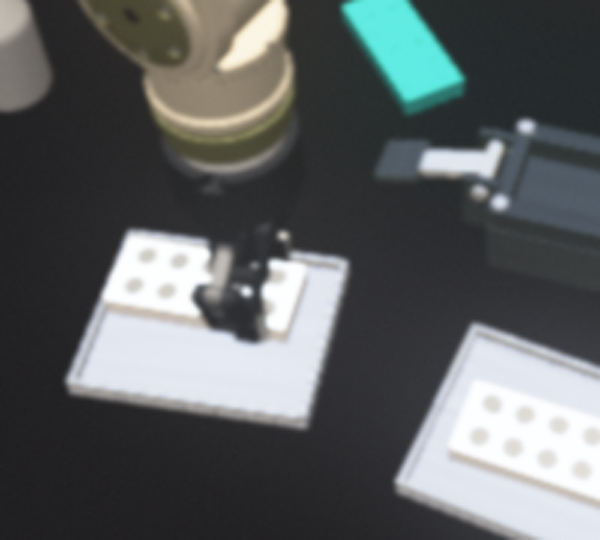

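The plate hangs level over the empty tray; its image lies toward the tray's far edge only because of its height. Lowering it gently.

Emit:
{"api": "arm_command", "payload": {"moves": [-1,0,0,12,0,0,0,-1,0,0,12,0,0,0,-1,0,0,6,0,0,0,-1,0,0,3,0,0,0]}}

```text
clock: 15.12
tcp_pos: [0.6372, -0.0736, 0.0112]
orientation: [-0.001, 0.663, 0.749, -0.0]
wrist_force: [0.2, -0.7, -1.8]
finger_gap: 0.0474
grip_force: 92.7
```

Emit:
{"api": "arm_command", "payload": {"moves": [-1,0,0,1.5,0,0,0,-1,0,0,1.5,0,0,0,-1,0,0,0,0,0,0]}}

```text
clock: 15.5
tcp_pos: [0.6378, -0.0737, 0.0091]
orientation: [0.0, 0.663, 0.749, 0.0]
wrist_force: [0.2, -0.4, -1.1]
finger_gap: 0.0477
grip_force: 92.7
```

Emit:
{"api": "arm_command", "payload": {"moves": [-1,0,0,1,0,0,0,-1,0,0,1,0,0,0]}}

```text
clock: 15.75
tcp_pos: [0.6377, -0.0737, 0.0071]
orientation: [0.0, 0.663, 0.749, 0.0]
wrist_force: [-0.3, 0.4, -0.9]
finger_gap: 0.0476
grip_force: 92.7
```

Emit:
{"api": "arm_command", "payload": {"moves": [-1,0,0,0.7,0,0,0,-1,0,0,0.7,0,0,0]}}

```text
clock: 16.0
tcp_pos: [0.6378, -0.0737, 0.0067]
orientation: [0.0, 0.663, 0.749, 0.0]
wrist_force: [-3.3, 1.0, 9.9]
finger_gap: 0.0477
grip_force: 94.0
```

It has touched the floor (9.9 N). Releasing to about 62 mm opening and rising.

Emit:
{"api": "arm_command", "payload": {"moves": [0.45,0,0,0,0,0,0,0.45,0,0,0,0,0,0,0.45,0,0,0,0,0,0,0.45,0,0,-5,0,0,0,0.45,0,0,-20,0,0,0,0.45,0,0,-50,0,0,0,0.45,0,0,-60,0,0,0,0.45,0,0,-40,0,0,0]}}

```text
clock: 17.0
tcp_pos: [0.6385, -0.0739, 0.1843]
orientation: [0.002, 0.663, 0.749, 0.001]
wrist_force: [-0.3, -0.5, -0.6]
finger_gap: 0.0621
grip_force: 0.0
```

Emit:
{"api": "arm_command", "payload": {"moves": [0.45,50,0,-10,0,0,0,0.45,50,0,0,0,0,0,0.45,50,0,0,0,0,0,0.45,50,0,0,0,0,0,0.45,0,0,0,0,0,0]}}

```text
clock: 17.62
tcp_pos: [0.6125, 0.1283, 0.1911]
orientation: [-0.0, 0.661, 0.751, 0.0]
wrist_force: [0.4, -0.1, 0.4]
finger_gap: 0.0616
grip_force: 0.0
```

```bash
python3 - <<'E'
from h import *
go([0,0,0]); ims=[]
for n in ("scene","top"):
    im,d=read_camera(n); P=cloud(n,d); Z=P[...,2]
    m=(im.min(2)>90)&(Z>.014)&(Z<.035)&(abs(P[...,0]-.641)<.055)&(P[...,1]>-.19)&(P[...,1]<-.035)
    m=cv2.erode(m.astype(np.uint8),np.ones((2,2)))>0; X=P[m]
    if len(X)>50:
        A=np.c_[X[:,:2],np.ones(len(X))]; print(n,len(X),X.mean(0).round(4),'slopes',np.linalg.lstsq(A,X[:,2],rcond=None)[0][:2].round(3),[np.round(q,1) for q in cv2.minAreaRect((X[:,:2]*1000).astype(np.float32))])
    ims.append(cv2.resize(im[110:360,100:500],(640,300)))
cv2.imwrite("pics/f.png",np.vstack(ims))
E
```

```text
17.625 tcp [0.6125 0.1283 0.1911] R [[-0.127, 0.992, 0.0], [0.992, 0.127, 0.001], [0.001, 0.0, -1.0]] F [ 0.4 -0.1  0.4] 0.0616
tool shift mm [ -49.7 -623.9  190.8]
scene 1321 [ 0.644  -0.109   0.0226] slopes [-0.028 -0.011] [array([ 639.6, -109.7]), array([145.3, 103.6]), np.float64(86.2)]
top 648 [ 0.642  -0.1114  0.021 ] slopes [ 0.01 -0.  ] [array([ 642.9, -110.2]), array([ 49.4, 117.2]), np.float64(6.2)]
```

View pics/f.png

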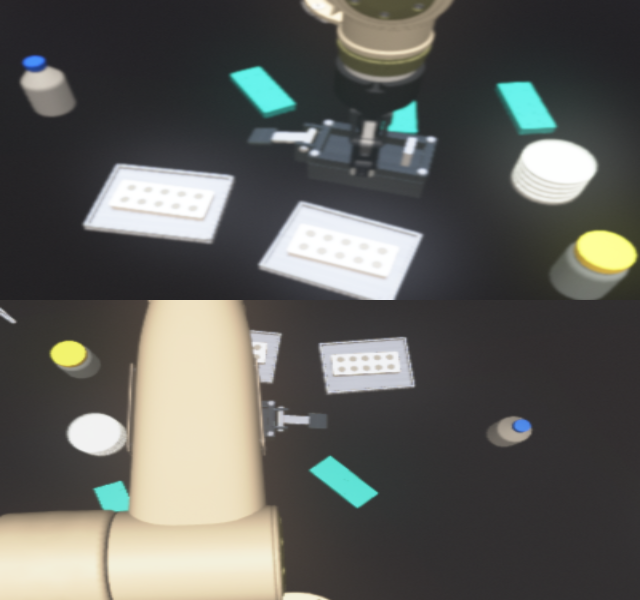

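The plate lies flat and centred in the formerly empty tray, at (160,198) in the scene half and (366,363) in the top half. The lever is still down and nothing else looks disturbed. Handing in.

```bash
python3 -c "
from workcell import *
print(hand_in())"
```

```text
the job is handed in; nothing more can be done
None
```

The plate was ejected, lifted out by its raised end and laid flat, wells up and centred, in the empty tray; the lever is still down, nothing else looked disturbed in the last pictures, and the job was handed in at about 18 s (no verdict was returned).

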